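Catch the falling lid of the dust box and lower it shut

ROBOT

A 6-joint arm with a two-finger parallel gripper is mounted at the origin on the work surface. World frame = base frame: x ahead of the robot, y to its left, z up, the work surface at z = 0. Lengths are in m, angles in rad, forces in N, time in s.
With the tool pointing down it reaches from about 0.35 to 0.975 m from the base axis. Payload 7.1 kg.
Tool frame: the origin (TCP) lies midway between the tips of the shut fingers; the grasp point (between the pads) lies 19 mm behind it; z points along the fingers, x is the direction in which the jaws open and shut, and the axes are right-handed (so a half turn about z gives the same grasp; the last joint's range is limited). The gripper opens to 88 mm and grips with 3 to 60 N. Pads are 20 mm wide; open, the fingers measure 115 mm over their backs; the gripper's body (75 mm by 178 mm) begins 61 mm behind the grasp point.
Start: joints at [-1.279, 0.423, 1.63, -0, 1.089, -0.019], TCP at [0.191, -0.595, 0.186] pointing down, gripper open.
Joint ranges: [-3, 3], [-0.9, 2.11], [0.09, 2.58], [-1.31, 4.45], [0.11, 2.69], [-2.54, 2.54]. Speed limits (rad/s): [2.39, 2.39, 3.01, 3.14, 3.14, 3.14].

INTERFACE

Orientations are given as a unit quaternion [w, x, y, z].
In Python, from station import move_pose, movel, movej, command_gripper, wait, inverse_kinematics, read_camera, camera_info, MotionError, job_done, get_time, get_joint_pos, get_qvel, get_effort, get_tcp_pos, get_ee_rot, get_ft_force, get_ft_torque, get_grip_width gives the robot as it stands. Calls block until the motion is done:
- move_pose(position, orientation): joint-space move of the TCP to a pose.
- movel(position, frame=None, v=0.15, until_force=None): straight line of the TCP; frame=None keeps the orientation; v is the mean speed in m/s. With until_force (N) it stops when the force on the tool has changed by that much, and returns True; else False.
- movej(angles): joint-space move.
- command_gripper(opening): opening from 0.0 (shut) to 1.0 (fully open); the grip force is fixed at half the most; returns when the fingers have stopped.
- wait(seconds).
- inverse_kinematics(position, orientation): joint angles nearest the present ones, or None.
- read_camera(name): name is "scene" or "side" or "wrist"; returns the picture (384x512x3 uint8, red, green, blue); there is no depth.
- camera_info(name): a dict with "intrinsics" (3x3 intrinsics, pixels), "T" (4x4, takes a point from camera to world coordinates); the wrist camera has in their place "tool_from_camera" (4x4, takes a point from camera to tool coordinates, whose origin is the TCP and whose axes are the tool frame's). Camera axes: x right, y up, looking along -z (the intrinsics and any distortion apply to the point x, -y, -z); pixel columns grow to the right and rows downward; lengths in m; the calibration is good to about 2 mm. A picture is of the moment at which its call begins: read the wrist's pose just before it. camera_info takes no time and is no camera call.
A pose or a line that the arm cannot do raises MotionError and nothing moves.
- job_done(): hands the job in, once; it reports no verdict.
Readings, each from a call of its own:
- get_time(): time.
- get_joint_pos(): joint angles.
- get_qvel(): joint speeds.
- get_effort(): joint torques, N m.
- get_tcp_pos(): TCP position.
- get_ee_rot(): TCP orientation.
- get_ft_force(): force on the tool from outside, world axes, zero at the start.
- get_ft_torque(): the same for the moment, N m.
- get_grip_width(): opening from 0.0 (shut) to 1.0 (fully open).
Only numpy, scipy, OpenCV 4.12 (cv2) and the standard library are available. Lean on these libraries where they do the work, as an engineer would, in place of code of your own. Each camera call takes 0.05 s, during which the arm holds its last target.

TASK

A freshly lacquered mallet head is drying in the dust box, whose lid is leaning open. Tip the lid forward over its balance with a finger so that it starts to fall, catch it from beneath on the outside of the fingers while it is still well up, and lower it fully shut so gently that it never drops or knocks. Only touch the lid, never pinch it between the fingers or force it, and leave the heads and everything else on the bench where they are.

Things in the scene. Friction and masses are not known exactly. Their poses are not given: they have to be found in the camera images.
- lid (a joint): lid opening angle, rad: 0 shut, 1.57 upright, 1.85 leaning back on the hinge's stop (at or near it at the start). About 0.36 kg. Left alone it falls back above about 1.5 rad and falls shut below; the greasy hinge lets it down in about 3 to 4 s, slowly at first (0.1 rad/s at 1.4), in the end at 1 rad/s, a slam. Tipping takes about 1 N at the lip, holding it up there 1 to 2.5 N
- lid_hinge (a point): middle of the hinge line, top of the box's far wall, 85 mm above the bench; does not move with the lid. Its axes are the box's: x from front wall to hinge, y along the hinge, z up. At opening a the lid's underside reaches from here 152 mm along (-cos a, 0, sin a)
- lid_lip (a point): middle of the lid's free front edge, on its underside, 152 mm from the hinge line; shut, it is 85 mm above the bench and overhangs the front wall by 22 mm, open below; at the stop 231 mm above the bench and 42 mm beyond the hinge. The lid is 276 mm wide and 11 mm thick: a 6 mm ply board with a 5 mm oak panel on its outer face, ending 6 mm short of the lip
- dust_box: open plywood box fixed to the bench, 130 mm front to back (its x), 276 mm wide (its y), 85 mm high, walls 9 mm. Its front (-x) faces to the robot's left, within 20 degrees, and the lid is hinged on the opposite (+x) top edge. Origin at the centre of its underside
- boxed_head: lacquered oak croquet mallet head 57 by 230 by 57 mm lying in the box along the hinge direction, its top 8 mm below the box's rim. Origin at the centre of its underside
- turntable_head: a second, like head lying loose on the cast iron turntable (176 mm diameter, top 44 mm above the bench) to the robot's right. Origin at the centre of its underside
- ferrule: brass ferrule, a ring 36 mm in diameter and 34 mm high, standing 60 to 90 mm in front of the box, off the end away from the robot. Origin at the centre of its underside
- wedge: green-painted hickory wedge 64 by 24 by 22 mm lying 60 to 90 mm in front of the box, off the end next to the robot. Origin at the centre of its underside
- spokeshave: steel spokeshave body, 250 mm wide over its handles (its y), 30 mm high, lying on the robot's left. Origin at the centre of its underside
- tin: bare metal lacquer tin, 74 mm in diameter, 95 mm high, standing on the robot's left beside the spokeshave. Origin at the centre of its underside

How it is judged:
On the way, in this order (a step that is already met when the one before it is completed fails the run):
1. the lid, tipped past its balance, is falling with no finger on it (value of joint lid between 0.15 and 1.48 rad and velocity of joint lid below -0.02 rad/s and contact force between the fingers and lid_c0 below 0.1 N and contact force between the fingers and lid_c1 below 0.1 N), for 0.15 s.
2. the falling lid is caught from beneath on the fingers, at least 23 mm before it is shut (value of joint lid between 0.15 and 1.45 rad and velocity of joint lid above -0.6 rad/s and contact force between the fingers and lid_c0 above 0.5 N and contact force between the fingers and lid_c1 below 0.3 N), for 0.15 s.
3. the lid is shut (value of joint lid below 0.015 rad), for 0.2 s.
At the end, for the whole second after the job is handed in: the lid is at rest fully shut (within 0.015 rad, about 2 mm at the lip), the drying head within 8 mm and every other thing within 12 mm of where it began (value of joint lid below 0.015 rad and velocity of joint lid between -0.02 and 0.02 rad/s and distance of boxed_head from where it was at the start of the episode below 0.008 m and distance of each of turntable_head, ferrule, wedge, spokeshave, tin from where it was at the start of the episode below 0.012 m); the robot touches nothing.
It fails at once if the lid comes down the last 18 mm faster than about 70 mm/s at the lip (dropped or slammed) (value of joint lid between 0.02 and 0.12 rad and velocity of joint lid below -0.45 rad/s).
It fails at once if the lid is thrown down (faster than it would fall by itself) (velocity of joint lid below -2 rad/s).
It fails at once if the lid is pinched between the fingers (both its faces pressed at once) (contact force between the fingers and lid_c0 above 1 N and contact force between the fingers and lid_c1 above 1 N).
It fails at once if the lid is forced with more than 25 N (contact force between any of the arm, the fingers and lid_c0 above 25 N or contact force between any of the arm, the fingers and lid_c1 above 25 N).
It fails at once if a head, tool or fitting is pushed more than 20 mm or lifted (distance of any of boxed_head, turntable_head, ferrule, wedge, spokeshave, tin from where it was at the start of the episode above 0.02 m).
It also fails if it takes over 54 s, if anything falls off the work surface, if the arm or the gripper's body presses on something with over 40 N, if the wrist force passes 120 N, or if a joint passes its speed limit or range.

## Working session

There is one attempt and no reset: what is moved stays moved. The work goes in short steps, each a Python script; the robot and the scene stay as the last script left them, time stands still between calls to the robot, and variables do not carry over. Pictures are saved under pics/ and viewed, and the job is handed in when it is done.

```bash
ls; mkdir -p pics; python3 - <<'E'
from station import *
import cv2,numpy as np
print(get_time(),get_tcp_pos(),get_ee_rot(),get_grip_width(),get_ft_force())
for n in ["scene","side","wrist"]:
    im=read_camera(n); cv2.imwrite(f"pics/{n}0.png",cv2.cvtColor(im,cv2.COLOR_RGB2BGR))
    print(n,camera_info(n))
print(get_time())
E
```

```text
pics
0.0 [ 0.19097693 -0.59447386  0.18542798] [-4.52529665e-04  8.08023672e-01 -5.89149547e-01 -5.94000843e-04] 1.0025058630214805 [ 0.17805243  0.00780392 -0.30537812]
scene {'intrinsics': array([[453.06493274,   0.        , 248.78047963],
       [  0.        , 453.06493274, 189.95617827],
       [  0.        ,   0.        ,   1.        ]]), 'T': array([[-0.33156403, -0.54959375,  0.76681941,  1.50681719],
       [ 0.9431854 , -0.17449125,  0.28276156,  0.37653433],
       [-0.02160071,  0.81700644,  0.57622382,  0.80040067],
       [ 0.        ,  0.        ,  0.        ,  1.        ]])}
side {'intrinsics': array([[390.59754557,   0.        , 252.18496145],
       [  0.        , 390.59754557, 191.10102187],
       [  0.        ,   0.        ,   1.        ]]), 'T': array([[ 0.96274396,  0.20382462, -0.17770648,  0.3664497 ],
       [-0.27035687,  0.73909373, -0.61696647, -0.68319246],
       [ 0.00558879,  0.64202491,  0.76666341,  0.93645321],
       [ 0.        ,  0.        ,  0.        ,  1.        ]])}
wrist {'intrinsics': array([[339.41808177,   0.        , 259.56950249],
       [  0.        , 339.41808177, 187.35607012],
       [  0.        ,   0.        ,   1.        ]]), 'tool_from_camera': array([[ 9.99999695e-01,  5.64230222e-04, -5.40792735e-04,
        -8.47367390e-04],
       [ 3.77933198e-04, -9.54780892e-01, -2.97310117e-01,
        -8.23399447e-02],
       [-6.84089923e-04,  2.97309821e-01, -9.54780814e-01,
        -1.97695528e-01],
       [ 0.00000000e+00,  0.00000000e+00,  0.00000000e+00,
         1.00000000e+00]])}
0.15
```

View pics/scene0.png

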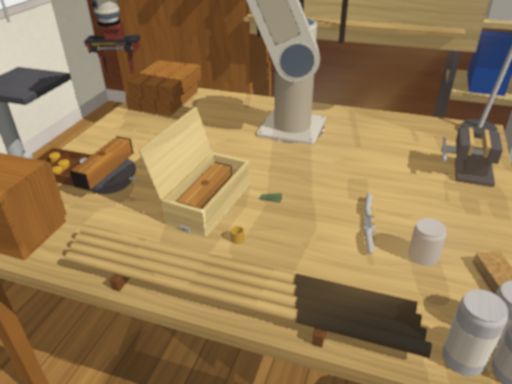

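View pics/side0.png

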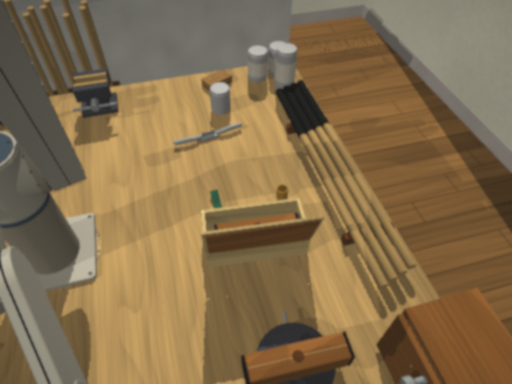

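View pics/wrist0.png

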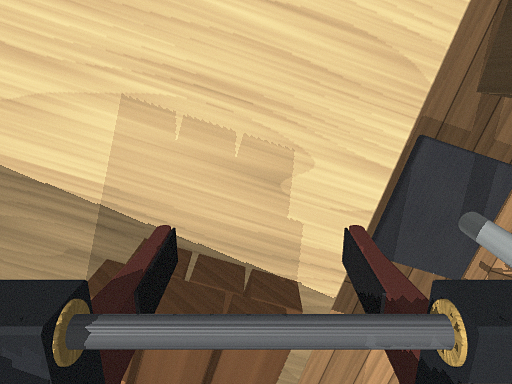

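```bash
python3 - <<'E'
import cv2
a=cv2.imread("pics/scene0.png")[100:250,120:260]
cv2.imwrite("pics/s1.png",cv2.resize(a,None,fx=4,fy=4,interpolation=cv2.INTER_CUBIC))
a=cv2.imread("pics/side0.png")[180:280,190:335]
cv2.imwrite("pics/d1.png",cv2.resize(a,None,fx=5,fy=5,interpolation=cv2.INTER_CUBIC))
E
```

```text
(no output)
```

View pics/s1.png

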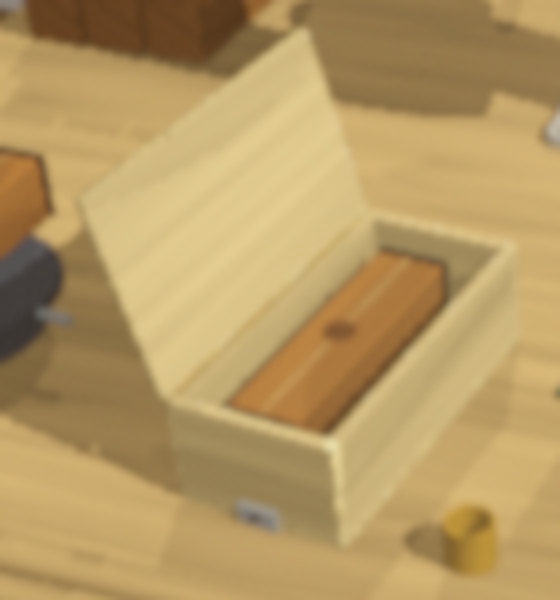

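View pics/d1.png

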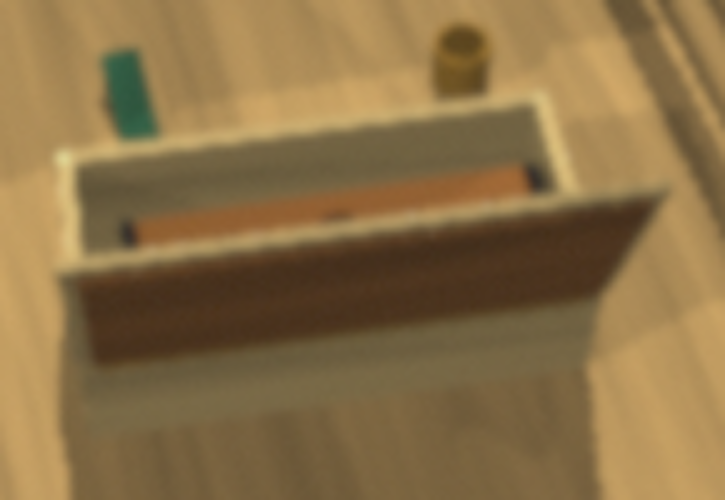

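```bash
cat > h.py <<'E'
import numpy as np, cv2
from station import *
def proj(ci,P):
    T=ci["T"];p=(np.atleast_2d(P)-T[:3,3])@T[:3,:3]
    K=ci["intrinsics"]
    return np.stack([K[0,0]*p[:,0]/-p[:,2]+K[0,2],K[1,1]*-p[:,1]/-p[:,2]+K[1,2]],1)
def ray(ci,uv,z):
    K=ci["intrinsics"];T=ci["T"]
    d=T[:3,:3]@np.array([(uv[0]-K[0,2])/K[0,0],-(uv[1]-K[1,2])/K[1,1],-1])
    return T[:3,3]+d*(z-T[2,3])/d[2]
E
cat > fit.py <<'E'
from h import *
from scipy.optimize import least_squares
S=camera_info("scene");D=camera_info("side")
def b2w(p,P):
    c,s=np.cos(p[2]),np.sin(p[2])
    return np.array([[c,-s,0],[s,c,0],[0,0,1]])@np.array(P)+[p[0],p[1],0]
def lip(a,y): return (0.065-0.152*np.cos(a),y,0.085+0.152*np.sin(a))
obs=[(S,(204.5,210.5),lambda a:(-.065,.138,.085)),(S,(249,161.75),lambda a:(-.065,-.138,.085)),(S,(205.75,236.25),lambda a:(-.065,.138,0)),
(S,(163.75,200),lambda a:(.065,.138,.085)),(S,(212.5,154.25),lambda a:(.065,-.138,.085)),
(S,(140.5,150.75),lambda a:lip(a,.138)),(S,(197,107.5),lambda a:lip(a,-.138)),
(D,(202.4,234),lambda a:lip(a,-.138)),(D,(323,218),lambda a:lip(a,.138)),(D,(202.6,211),lambda a:(-.065,-.138,.085)),(D,(299,198.6),lambda a:(-.065,.138,.085))]
def f(p): return np.concatenate([(proj(c,b2w(p,fn(p[3])))[0]-uv) for c,uv,fn in obs])
r=least_squares(f,[.6,-.1,-1.57,1.8],loss='soft_l1')
print(r.x,np.round(f(r.x).reshape(-1,2),1).tolist())
for n,uv,z in [("ferr",(120+469/4,100+520/4),.034),("wedge",(120+0,0),0)]: print(n,ray(S,uv,z))
print("ferr side",ray(D,(190+462/5,180+42/5),.034))
print("wedge side",[ray(D,(190+u/5,180+v/5),.022) for u,v in [(103,58),(138,50),(157,136),(122,138)]])
print("tt",[ray(D,q,.101) for q in [(243,355),(350,335),(250,380),(353,355)]])
p=r.x
print("hinge",b2w(p,(.065,0,.085)),"lip",b2w(p,lip(p[3],0)))
E
python3 fit.py
```

```text
[ 0.53951265 -0.10209321 -1.67835003  1.89287112] [[-0.9, 1.7], [0.7, -1.1], [0.4, 1.0], [-2.2, 0.1], [-0.4, -2.3], [-2.3, -1.1], [-2.3, -0.7], [-1.9, -0.4], [0.8, -1.1], [-2.4, -1.7], [-0.6, -1.9]]
ferr [0.66716839 0.03189627 0.034     ]
wedge [-1.66963122 -1.81853018  0.        ]
ferr side [0.66686399 0.02897372 0.034     ]
wedge side [array([0.45568022, 0.08449561, 0.022     ]), array([0.47761102, 0.08506233, 0.022     ]), array([0.47410872, 0.01721023, 0.022     ]), array([0.4539028 , 0.02124872, 0.022     ])]
tt [array([ 0.42251801, -0.43067503,  0.101     ]), array([ 0.65309034, -0.45220631,  0.101     ]), array([ 0.42364792, -0.4807318 ,  0.101     ]), array([ 0.641538  , -0.49177193,  0.101     ])]
hinge [ 0.53253513 -0.16671761  0.085     ] lip [ 0.52737033 -0.21455297  0.22918427]
```

```bash
cat >> h.py <<'E'
from scipy.spatial.transform import Rotation as Rn
BX=[0.5395,-0.1021,-1.6784]
def setbox(b): BX[:]=b
def bx():
    c,s=np.cos(BX[2]),np.sin(BX[2]); return np.array([c,s,0]),np.array([-s,c,0])
def uz(u,y,z):
    "u = distance forward (toward front) of hinge line, y along hinge, z above bench"
    ex,ey=bx(); h=np.array([BX[0],BX[1],0])+.065*ex
    return h-u*ex+y*ey+np.array([0,0,z])
def ori(th,daz=0,flip=False):
    ex,_=bx(); ex=Rn.from_euler('z',daz).apply(ex)
    z=np.cos(th)*ex+np.array([0,0,-np.sin(th)])
    up=np.sin(th)*ex+np.array([0,0,np.cos(th)])
    y=up if flip else -up
    R=np.stack([np.cross(y,z),y,z],1)
    q=Rn.from_matrix(R).as_quat(); return q[[3,0,1,2]]
E
python3 - <<'E'
from h import *
for fl in (0,1):
 for th in (35,45,55,65):
  for daz in (0,20,40):
   o=ori(np.radians(th),np.radians(daz),fl); r=[]
   for p in [uz(-.06,0,.23),uz(-.06,0,.29),uz(.1,0,.26),uz(.12,0,.18),uz(.145,0,.07)]:
     j=inverse_kinematics(p,o); r.append(None if j is None else np.round(j,2).tolist())
   print(fl,th,daz,r)
E
```

```text
0 35 0 [[0.08, 0.47, 1.85, -0.99, 1.29, -2.42], [0.08, 0.38, 1.81, -0.97, 1.36, -2.53], [0.34, 0.49, 1.71, -0.83, 1.52, -2.39], [0.37, 0.62, 1.72, -0.82, 1.44, -2.27], [0.4, 0.8, 1.7, -0.82, 1.35, -2.14]]
0 35 20 [[0.08, 0.35, 2.06, -1.23, 1.03, -2.45], None, [0.39, 0.37, 1.92, -1.01, 1.28, -2.46], [0.42, 0.52, 1.93, -1.03, 1.22, -2.3], [0.46, 0.73, 1.91, -1.07, 1.14, -2.11]]
0 35 40 [None, None, [0.38, 0.24, 2.12, -1.23, 1.02, -2.51], None, None]
0 45 0 [None, None, [0.28, 0.41, 1.72, -0.72, 1.42, -2.49], [0.31, 0.53, 1.74, -0.73, 1.33, -2.37], [0.35, 0.71, 1.74, -0.74, 1.21, -2.22]]
0 45 20 [None, None, None, [0.35, 0.43, 1.93, -0.9, 1.11, -2.47], [0.39, 0.64, 1.93, -0.98, 1.0, -2.26]]
0 45 40 [None, None, None, None, None]
0 55 0 [None, None, None, [0.24, 0.45, 1.77, -0.61, 1.22, -2.49], [0.28, 0.63, 1.79, -0.65, 1.08, -2.34]]
0 55 20 [None, None, None, None, [0.31, 0.56, 1.94, -0.83, 0.88, -2.45]]
0 55 40 [None, None, None, None, [0.29, 0.5, 2.09, -1.09, 0.67, -2.52]]
0 65 0 [None, None, None, None, [0.19, 0.56, 1.82, -0.51, 0.96, -2.5]]
0 65 20 [None, None, None, None, None]
0 6
[... 1644 characters left out ...]
 0.06], [0.24, 0.28, 2.06, -0.87, 0.78, 0.27], [0.29, 0.5, 2.09, -1.09, 0.67, 0.62]]
1 65 0 [[-0.17, 0.3, 1.79, -0.5, 1.08, 0.18], [-0.17, 0.23, 1.73, -0.47, 1.19, 0.12], [0.12, 0.29, 1.73, -0.45, 1.26, 0.39], [0.15, 0.39, 1.78, -0.47, 1.13, 0.5], [0.19, 0.56, 1.82, -0.51, 0.96, 0.64]]
1 65 20 [[-0.19, 0.22, 1.89, -0.51, 0.9, -0.14], [-0.19, 0.15, 1.83, -0.47, 1.02, -0.21], [0.12, 0.21, 1.83, -0.49, 1.1, 0.11], [0.16, 0.32, 1.89, -0.54, 0.96, 0.24], [0.21, 0.51, 1.93, -0.64, 0.79, 0.44]]
1 65 40 [[-0.26, 0.16, 1.98, -0.44, 0.72, -0.56], [-0.26, 0.08, 1.91, -0.38, 0.85, -0.64], [0.09, 0.13, 1.93, -0.49, 0.92, -0.23], [0.13, 0.25, 2.0, -0.57, 0.78, -0.07], [0.18, 0.46, 2.04, -0.76, 0.6, 0.22]]
```

```bash
cat >> h.py <<'E'
def save(n,f):
    im=read_camera(n); cv2.imwrite(f"pics/{f}.png",cv2.cvtColor(im,cv2.COLOR_RGB2BGR)); return im
def wristinfo():
    p=np.array(get_tcp_pos());q=np.array(get_ee_rot());ci=camera_info("wrist")
    T=np.eye(4);T[:3,:3]=Rn.from_quat(q[[1,2,3,0]]).as_matrix();T[:3,3]=p
    return dict(intrinsics=ci["intrinsics"],T=T@ci["tool_from_camera"])
E
python3 - <<'E'
from h import *
import pickle
movel([0.22,-0.56,0.40],v=0.25)
command_gripper(0.0)
move_pose(uz(.10,0,.40),ori(np.pi/4,0,True))
print(get_time(),get_tcp_pos(),uz(.10,0,.40),get_grip_width(),get_ft_force())
w=wristinfo(); pickle.dump(w,open("w1.pkl","wb"))
im=save("wrist","w1"); im=save("side","d2"); print(get_time())
E
```

```text
4.75 [ 0.54319597 -0.06810044  0.40009711] [ 0.54325887 -0.06730243  0.4       ] 0.004970433375300701 [ 1.04547526 -0.35493226  0.66855886]
4.85
```

View pics/w1.png

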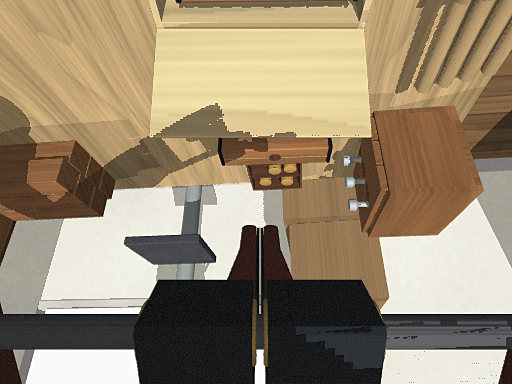

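View pics/d2.png

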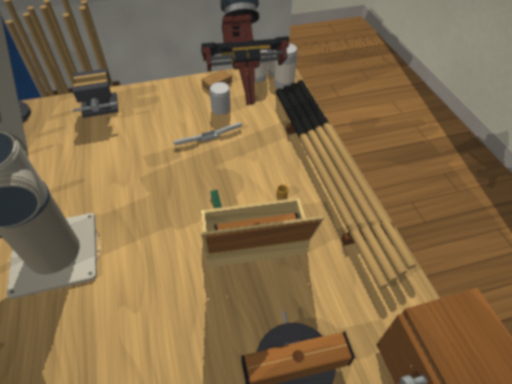

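```bash
python3 - <<'E'
import cv2
a=cv2.imread("pics/w1.png")[0:150,140:385]
cv2.imwrite("pics/w1c.png",cv2.resize(a,None,fx=3.2,fy=3.2,interpolation=cv2.INTER_CUBIC))
E
```

```text
(no output)
```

View pics/w1c.png

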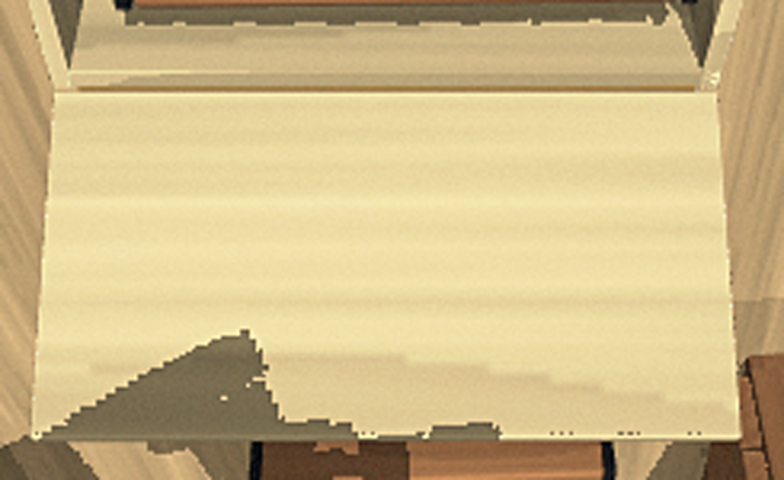

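```bash
cat > fit2.py <<'E'
exec(open("fit.py").read().split("def f(p)")[0])
import pickle
W=pickle.load(open("w1.pkl","rb"))
wo=[(W,(156.6,28.4),lambda a:(.065,-.138,.085)),(W,(364.1,28.4),lambda a:(.065,.138,.085)),(W,(150.3,136.9),lambda a:lip(a,-.138)),(W,(371.6,136.9),lambda a:lip(a,.138))]
def run(o,fixa=None):
    f=lambda p:np.concatenate([(proj(c,b2w(p,fn(p[3])))[0]-uv) for c,uv,fn in o])
    r=least_squares(f,[.54,-.1,-1.67,1.85],loss='soft_l1')
    print(r.x.round(4),"hinge",b2w(r.x,(.065,0,.085)).round(4),"lip",b2w(r.x,lip(r.x[3],0)).round(4)); print(np.round(f(r.x).reshape(-1,2),1).tolist())
run(wo);run(obs+wo);run(obs[:7]);run(obs[7:]+wo)
E
python3 fit2.py
```

```text
[ 0.5405 -0.1051 -1.6802  1.8593] hinge [ 0.5334 -0.1697  0.085 ] lip [ 0.5287 -0.2127  0.2307]
[[0.1, -0.1], [0.3, -0.1], [-0.7, 0.4], [0.2, 0.3]]
[ 0.5399 -0.104  -1.6758  1.8736] hinge [ 0.5331 -0.1687  0.085 ] lip [ 0.5284 -0.2138  0.2301]
[[-1.5, 1.7], [-0.0, -1.2], [-0.2, 1.0], [-2.9, 0.1], [-1.1, -2.3], [-2.2, -1.1], [-2.3, -0.9], [-1.6, -0.9], [1.0, -1.8], [-2.2, -1.1], [-0.3, -1.5], [-0.3, -0.3], [0.3, -1.2], [-0.4, 0.8], [-0.2, 0.1]]
[ 0.5398 -0.1007 -1.6749  1.8475] hinge [ 0.5331 -0.1654  0.085 ] lip [ 0.5288 -0.2067  0.2312]
[[-0.2, 1.9], [1.0, -1.0], [1.0, 1.2], [-1.7, 0.3], [-0.2, -2.2], [0.1, -1.0], [-0.3, -0.9]]
[ 0.5406 -0.1052 -1.6805  1.8754] hinge [ 0.5335 -0.1699  0.085 ] lip [ 0.5285 -0.2152  0.23  ]
[[-1.4, -0.6], [1.4, -1.1], [-1.7, -1.0], [0.3, -1.1], [0.2, 0.0], [0.3, -0.0], [0.0, 1.1], [-0.4, 1.1]]
```

```bash
cat >> h.py <<'E'
setbox([0.5405,-0.1051,-1.6802])
O=None
def Q(): return ori(np.pi/4,0,True)
def go(u,z,v=.15,**k): return movel(uz(u,0,z),Q(),v=v,**k)
def here():
    ex,ey=bx(); h=np.array([BX[0],BX[1],0])+.065*ex; d=np.array(get_tcp_pos())-h
    return np.array([-d@ex,d@ey,d[2]]).round(4)
E
python3 - <<'E'
from h import *
for u,z in [(-.075,.28),(-.078,.228),(-.064,.228),(.005,.234),(.005,.265),(.175,.265),(.115,.167),(.15,.07),(.15,.05),(.2,.06),(.22,.25)]:
    j=inverse_kinematics(uz(u,0,z),Q()); print(u,z,None if j is None else np.round(j,2))
go(-.078,.28,.2); go(-.078,.229,.1)
print(get_time(),here(),get_ft_force())
save("wrist","w2");save("side","d3");save("scene","s3")
E
```

```text
-0.075 0.28 [-0.02  0.33  1.8  -0.84  1.24  0.46]
-0.078 0.228 [-0.03  0.4   1.84 -0.87  1.17  0.55]
-0.064 0.228 [-0.    0.4   1.83 -0.86  1.19  0.56]
0.005 0.234 [ 0.12  0.41  1.8  -0.8   1.27  0.61]
0.005 0.265 [ 0.12  0.37  1.78 -0.79  1.32  0.56]
0.175 0.265 [ 0.38  0.46  1.64 -0.67  1.51  0.7 ]
0.115 0.167 [ 0.3   0.55  1.75 -0.74  1.3   0.78]
0.15 0.07 [ 0.35  0.71  1.74 -0.74  1.22  0.92]
0.15 0.05 [ 0.35  0.75  1.74 -0.75  1.19  0.94]
0.2 0.06 [ 0.42  0.75  1.68 -0.7   1.26  0.94]
0.22 0.25 [ 0.45  0.51  1.59 -0.65  1.54  0.74]
6.7417 [-7.80e-02  2.00e-04  2.29e-01] [ 0.54986971 -0.37189523 -1.15370161]
```

View pics/w2.png

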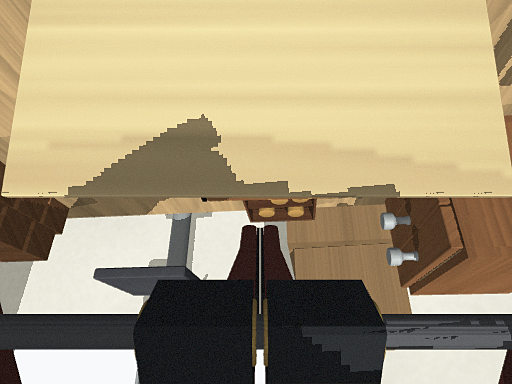

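View pics/d3.png

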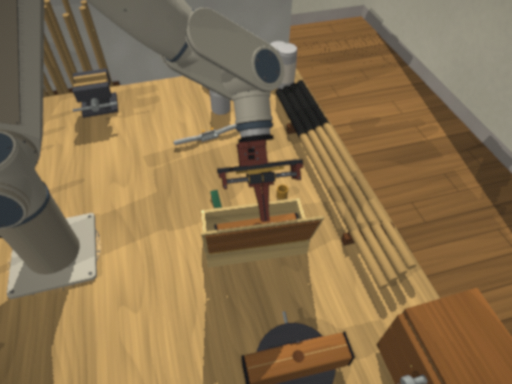

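View pics/s3.png

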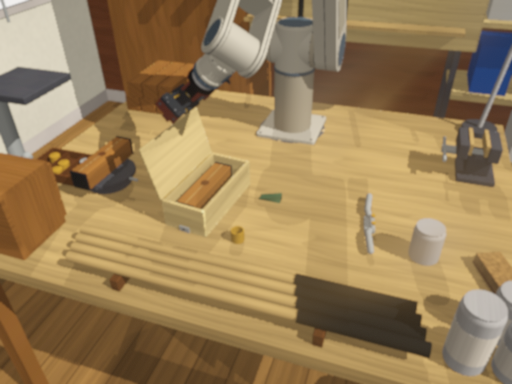

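```bash
python3 - <<'E'
import cv2
a=cv2.imread("pics/w2.png")[185:300,200:320]
cv2.imwrite("pics/w2c.png",cv2.resize(a,None,fx=5,fy=5,interpolation=cv2.INTER_NEAREST))
a=cv2.imread("pics/wrist0.png")[210:330,60:260]
cv2.imwrite("pics/w0c.png",cv2.resize(a,None,fx=4,fy=4,interpolation=cv2.INTER_NEAREST))
E
```

```text
(no output)
```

View pics/w2c.png

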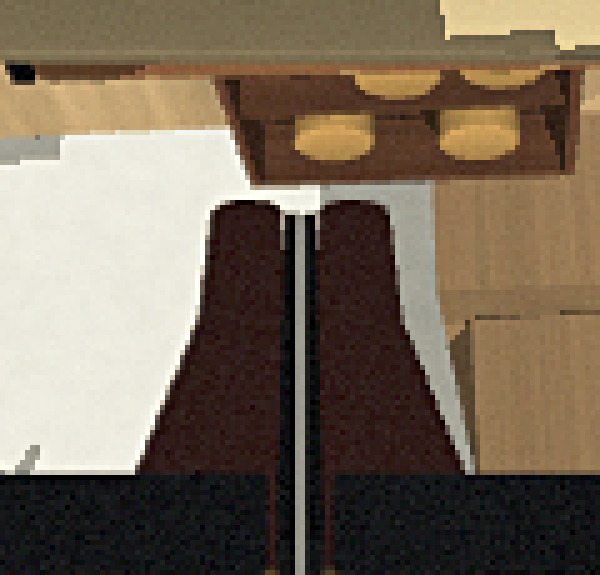

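View pics/w0c.png

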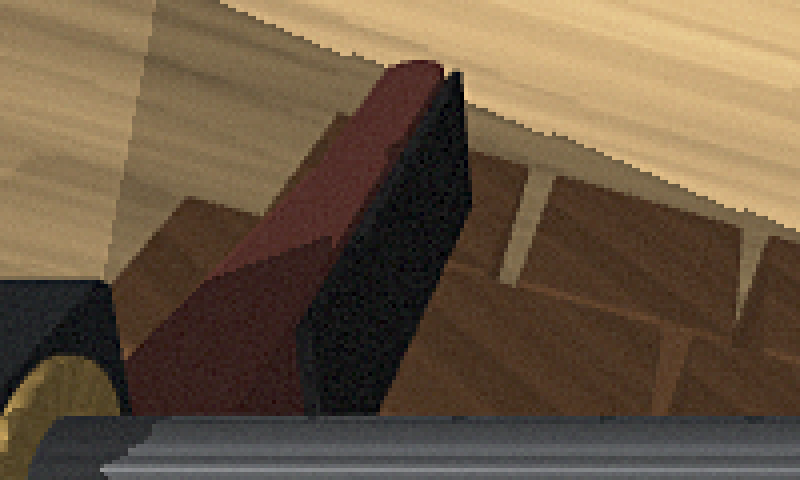

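```bash
python3 - <<'E'
from h import *
D=camera_info("side");S=camera_info("scene")
f=np.array([*( bx()[0]*.7071),-.7071]); f=np.array([bx()[0][0]*.7071,bx()[0][1]*.7071,-.7071])
p1=np.array([.5432,-.0681,.4001]); p2=uz(-.078,0,.229)
for n,p in (("d2",p1),("d3",p2)):
  print(n,[proj(D,p-f*k).round(1).tolist() for k in (0,.034)], [proj(S,p-f*k).round(1).tolist() for k in (0,.034)])
print(proj(D,uz(-.0426,0,.231)))
for nm,src,box in [("d2c","d2",(70,115,215,285)),("d3c","d3",(150,260,200,330)),("s3c","s3",(80,160,130,230))]:
  a=cv2.imread(f"pics/{src}.png")[box[0]:box[1],box[2]:box[3]]
  cv2.imwrite(f"pics/{nm}.png",cv2.resize(a,None,fx=6,fy=6,interpolation=cv2.INTER_CUBIC))
E
```

```text
d2 [[[252.6, 121.6]], [[250.8, 105.3]]] [[[211.0, 74.1]], [[219.2, 65.7]]]
d3 [[[266.5, 237.5]], [[264.8, 222.0]]] [[[158.6, 124.6]], [[164.7, 118.2]]]
[[263.50651842 223.61770535]]
```

View pics/d2c.png

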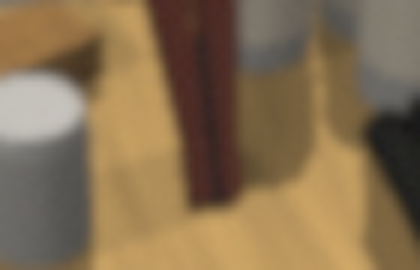

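View pics/d3c.png

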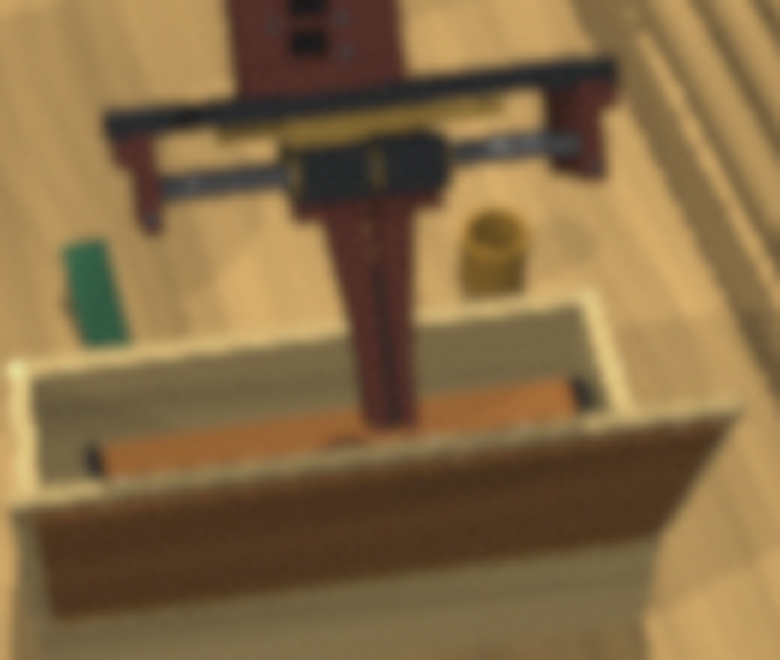

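View pics/s3c.png

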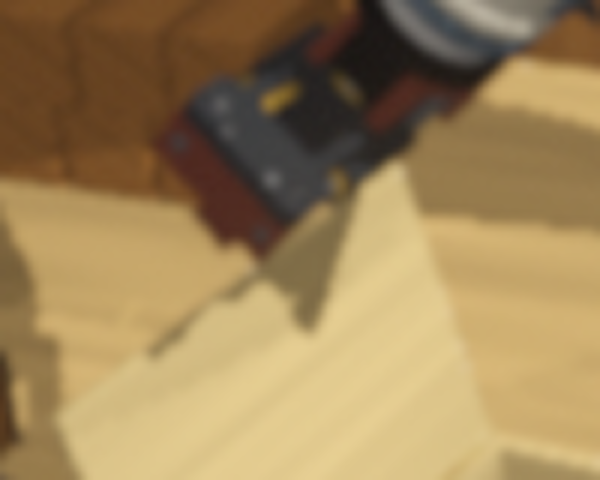

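```bash
python3 - <<'E'
from h import *
f0=np.array(get_ft_force())
r=go(-.045,.229,.04,until_force=0.7)
print(r,here(),np.array(get_ft_force())-f0,get_time())
save("wrist","w3");save("side","d4")
a=cv2.imread("pics/d4.png")[150:260,200:330]
cv2.imwrite("pics/d4c.png",cv2.resize(a,None,fx=5,fy=5,interpolation=cv2.INTER_CUBIC))
E
```

```text
False [-0.0451 -0.      0.229 ] [ 0.67496059 -0.86919005  0.5897851 ] 7.8667
```

View pics/d4c.png

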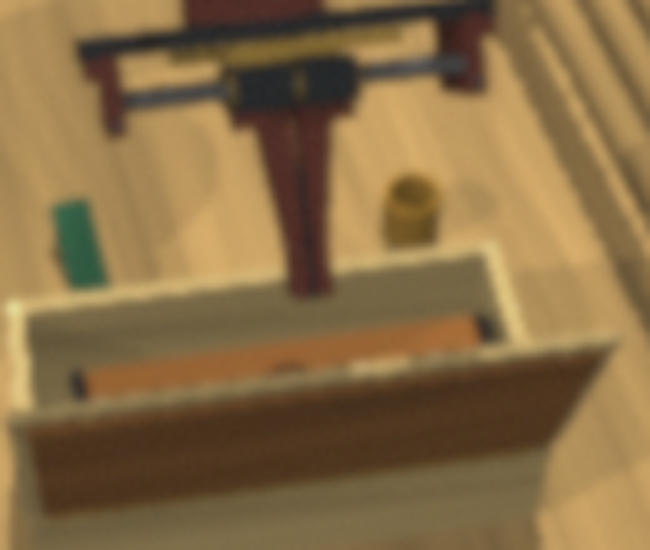

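View pics/w3.png

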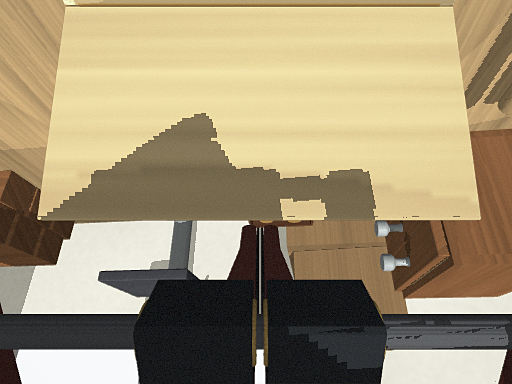

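```bash
cat >> h.py <<'E'
K=.035*np.sqrt(.5)
def gv(u,z,v=.15,**k): return go(u-K,z-K,v,**k)
def hv(): return (here()+[K,0,K]).round(4)
E
python3 - <<'E'
from h import *
for u,z in [(-.077,.229),(.005,.234),(.005,.27),(.175,.265),(.115,.167),(.145,.07),(.145,.045),(.2,.05),(.22,.25)]:
    j=inverse_kinematics(uz(u-K,0,z-K),Q()); print(u,z,None if j is None else np.round(j,2))
gv(-.03,.275); gv(-.077,.265); gv(-.077,.229,.08)
print(hv(),get_time())
save("wrist","w4");save("side","d5")
a=cv2.imread("pics/d5.png")[150:260,200:330]
cv2.imwrite("pics/d5c.png",cv2.resize(a,None,fx=5,fy=5,interpolation=cv2.INTER_CUBIC))
E
```

```text
-0.077 0.229 [-0.07  0.43  1.86 -0.91  1.11  0.57]
0.005 0.234 [ 0.08  0.43  1.83 -0.84  1.21  0.63]
0.005 0.27 [ 0.08  0.38  1.81 -0.82  1.26  0.57]
0.175 0.265 [ 0.35  0.47  1.68 -0.69  1.45  0.71]
0.115 0.167 [ 0.26  0.57  1.78 -0.77  1.24  0.8 ]
0.145 0.07 [ 0.31  0.74  1.77 -0.79  1.16  0.94]
0.145 0.045 [ 0.31  0.79  1.76 -0.8   1.13  0.97]
0.2 0.05 [ 0.39  0.8   1.71 -0.73  1.19  0.97]
0.22 0.25 [ 0.41  0.52  1.64 -0.66  1.48  0.76]
[-0.077   0.      0.2286] 9.3417
```

View pics/d5c.png

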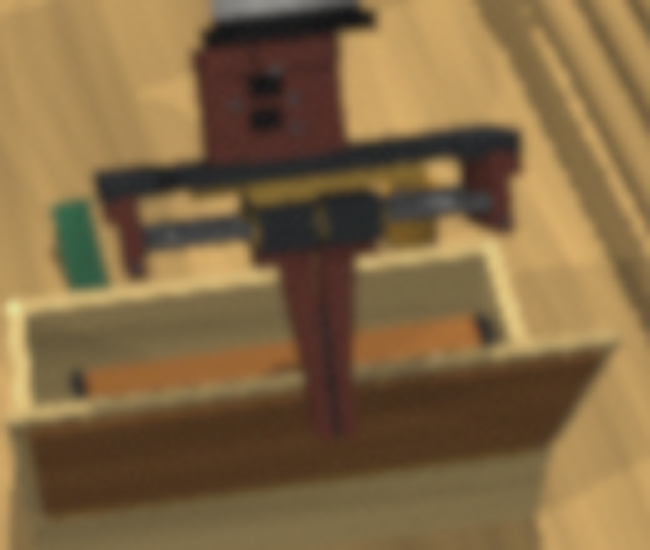

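View pics/w4.png

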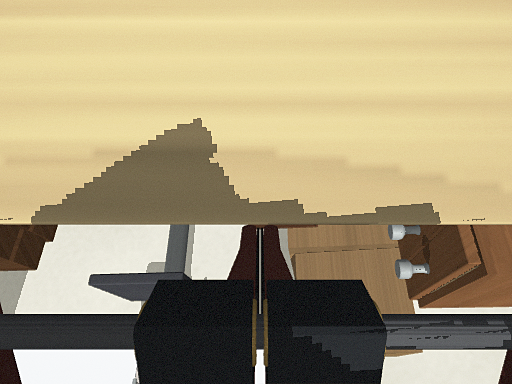

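```bash
cat >> h.py <<'E'
def Bc(a): return np.array([.152*np.cos(a)-.006*np.sin(a),.085+.152*np.sin(a)+.006*np.cos(a)])
def Vp(a): return Bc(a)-np.array([.0141,0])
E
python3 - <<'E'
from h import *
f0=np.array(get_ft_force())
def st(): print(hv(),(np.array(get_ft_force())-f0).round(2),get_time())
for a,v in [(1.855,.05),(1.77,.03),(1.68,.03),(1.6,.03)]:
    gv(*Vp(a),v); print(a,Vp(a)); st()
save("wrist","w5");save("side","d6")
a=cv2.imread("pics/d6.png")[150:260,200:330]
cv2.imwrite("pics/d6c.png",cv2.resize(a,None,fx=5,fy=5,interpolation=cv2.INTER_CUBIC))
E
```

```text
1.855 [-0.06247907  0.2292202 ]
[-6.240e-02  1.000e-04  2.296e-01] [-0.78 -0.48  2.5 ] 9.8833
1.77 [-0.05006045  0.23280679]
[-5.000e-02  1.000e-04  2.329e-01] [-0.92 -0.95  2.88] 10.4667
1.68 [-0.03663025  0.23544065]
[-3.650e-02  1.000e-04  2.354e-01] [-0.9  -1.11  3.17] 11.075
1.6 [-0.02453577  0.23675999]
[-2.420e-02 -1.000e-04  2.362e-01] [-0.71 -0.06 -0.36] 11.6333
```

View pics/d6c.png

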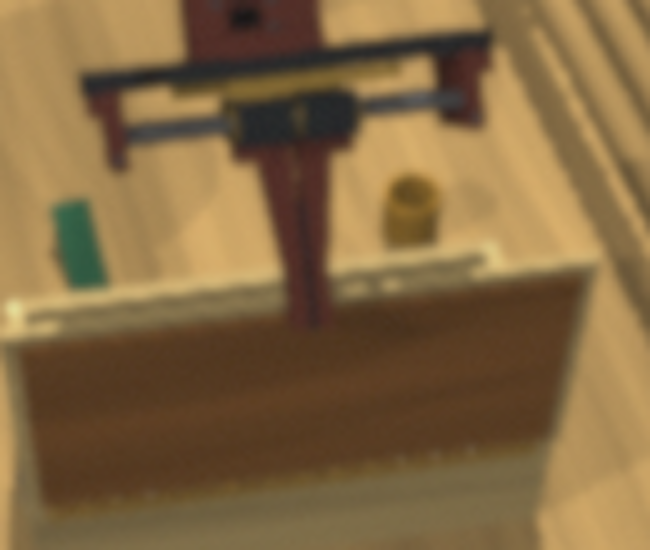

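View pics/w5.png

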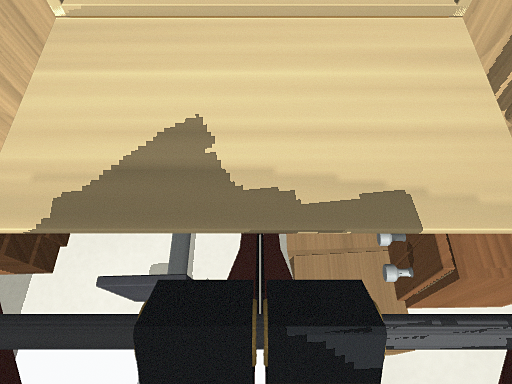

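```bash
cat > ang.py <<'E'
from h import *
from scipy.optimize import least_squares
from scipy.optimize import brentq
def ang(row,w,lo=.0,hi=1.9):
    P=lambda a:proj(w,uz(.152*np.cos(a),0,.085+.152*np.sin(a)))[0,1]
    g=np.linspace(lo,hi,400); r=np.array([P(a) for a in g]); s=np.where(np.diff(np.sign(r-row)))[0]
    return [round(float(brentq(lambda a:P(a)-row,g[i],g[i+1])),3) for i in s]
E
python3 - <<'E'
from ang import *
import pickle
f0=np.array(get_ft_force())
def st(): print(hv(),(np.array(get_ft_force())-f0).round(2),get_time())
print(ang(233.5,wristinfo()))
for a,v in [(1.53,.03),(1.47,.03)]:
    gv(*Vp(a),v); st()
pickle.dump(wristinfo(),open("w6.pkl","wb"))
save("wrist","w6");save("side","d7")
a=cv2.imread("pics/d7.png")[150:260,200:330]
cv2.imwrite("pics/d7c.png",cv2.resize(a,None,fx=5,fy=5,interpolation=cv2.INTER_CUBIC))
E
```

```text
[1.602]
[-1.37e-02  1.00e-04  2.37e-01] [-1.15 -0.69  0.69] 12.2417
[-4.600e-03  1.000e-04  2.367e-01] [-1.72 -0.12  1.1 ] 12.7
```

View pics/d7c.png

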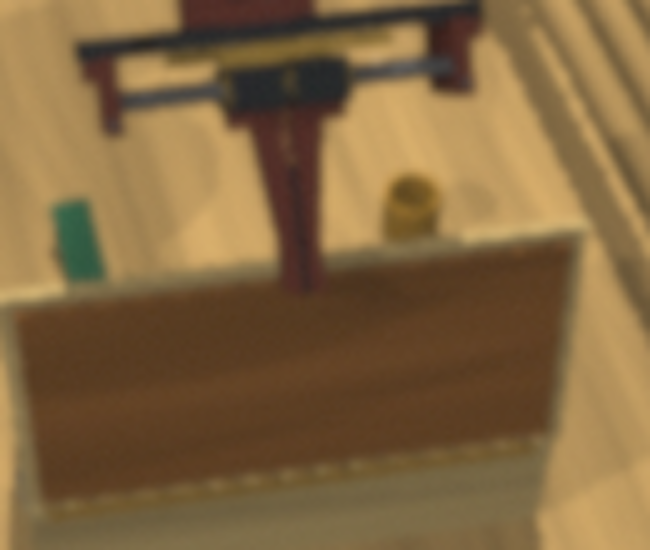

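View pics/w6.png

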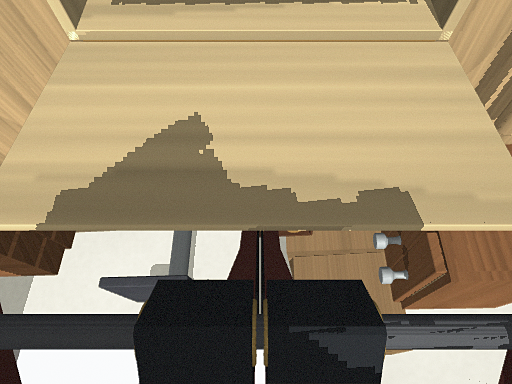

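```bash
python3 - <<'E'
from ang import *
import pickle
print(ang(230.5,pickle.load(open("w6.pkl","rb"))))
f0=np.array(get_ft_force())
def st(): print(hv(),(np.array(get_ft_force())-f0).round(2),get_time())
gv(*Vp(1.40),.04); st()
v=Vp(1.40); gv(v[0],v[1]+.035,.2); st()
pickle.dump(wristinfo(),open("w7.pkl","wb"))
save("wrist","w7");save("side","d8")
a=cv2.imread("pics/d8.png")[150:260,200:330]
cv2.imwrite("pics/d8c.png",cv2.resize(a,None,fx=5,fy=5,interpolation=cv2.INTER_CUBIC))
E
```

```text
[1.466]
[6.100e-03 1.000e-04 2.357e-01] [0.05 0.98 0.02] 13.2167
[0.0059 0.0006 0.2716] [-0.45 -0.26  0.07] 13.5417
```

View pics/d8c.png

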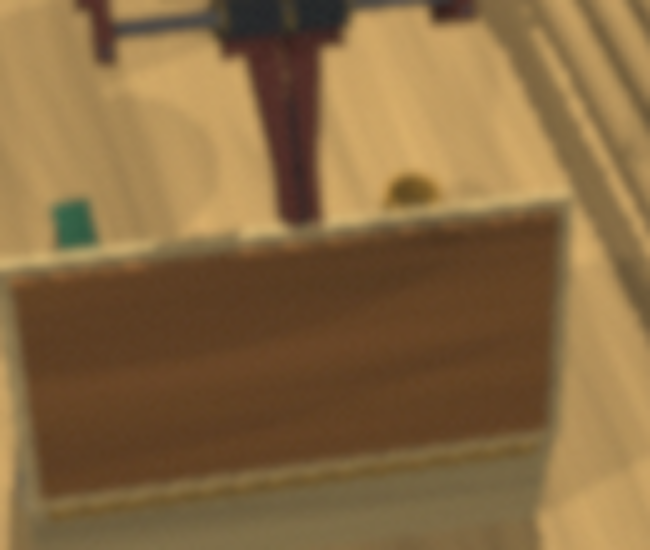

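View pics/w7.png

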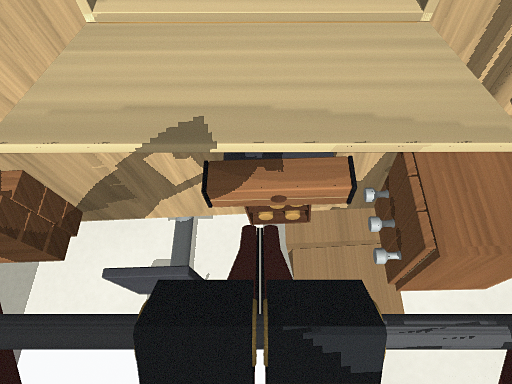

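```bash
python3 - <<'E'
from ang import *
import pickle
print(ang(143,pickle.load(open("w7.pkl","rb"))))
gv(.17,.268,.35); print(hv(),get_time())
pickle.dump(wristinfo(),open("w8.pkl","wb"))
save("wrist","w8")
E
```

```text
[1.291]
[ 0.1703 -0.0004  0.2671] 14.2583
```

View pics/w8.png

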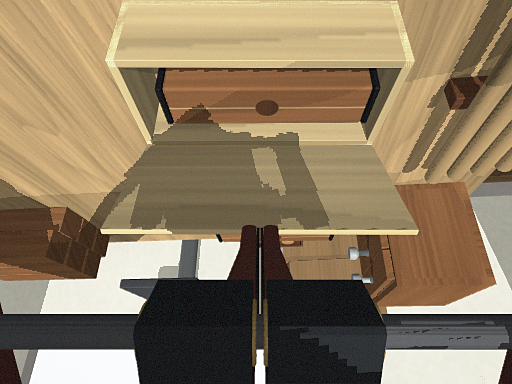

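```bash
python3 - <<'E'
from ang import *
import pickle
print(ang(229.5,pickle.load(open("w8.pkl","rb"))))
f0=np.array(get_ft_force())
gv(.113,.167,.25); print(hv(),get_time(),(np.array(get_ft_force())-f0).round(2))
pickle.dump(wristinfo(),open("w9.pkl","wb"))
save("wrist","w9")
E
```

```text
[1.099]
[0.1123 0.0003 0.1677] 14.925 [1.01 0.05 0.07]
```

View pics/w9.png

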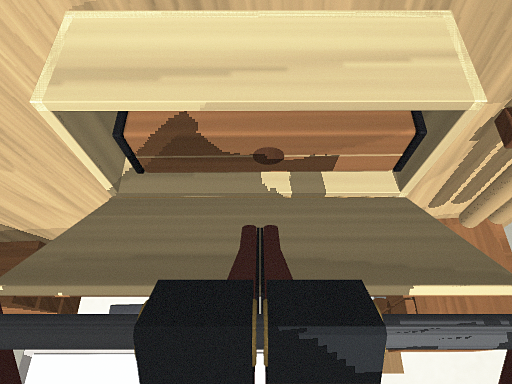

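```bash
python3 - <<'E'
from ang import *
import pickle
w=pickle.load(open("w9.pkl","rb")); print(ang(286,w),ang(291,w))
f0=np.array(get_ft_force())
for i in range(9):
    wait(.08); F=np.array([get_ft_force() for _ in range(1)]).mean(0); print(get_time().__round__(2),(F-f0).round(2))
save("wrist","w10");save("scene","s10")
a=cv2.imread("pics/s10.png")[100:250,120:280]
cv2.imwrite("pics/s10c.png",cv2.resize(a,None,fx=4,fy=4,interpolation=cv2.INTER_CUBIC))
E
```

```text
[0.752] [0.771]
15.06 [ 0.29  0.35 -1.81]
15.14 [ 1.77 -0.11 -0.79]
15.22 [1.48 1.72 0.76]
15.31 [ 1.25  1.17 -0.13]
15.39 [ 1.35  1.1  -0.06]
15.47 [ 0.56  0.57 -0.86]
15.56 [ 1.37  1.34 -0.42]
15.64 [ 0.39  1.64 -0.28]
15.72 [ 0.47  1.02 -0.54]
```

View pics/w10.png

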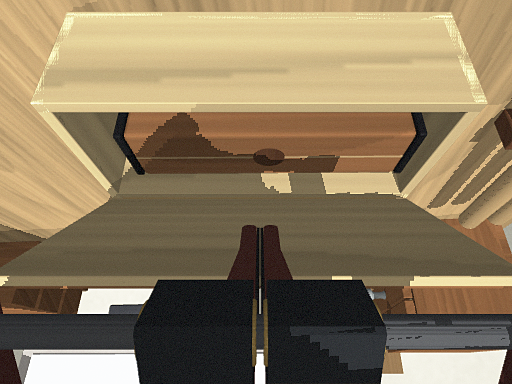

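View pics/s10c.png

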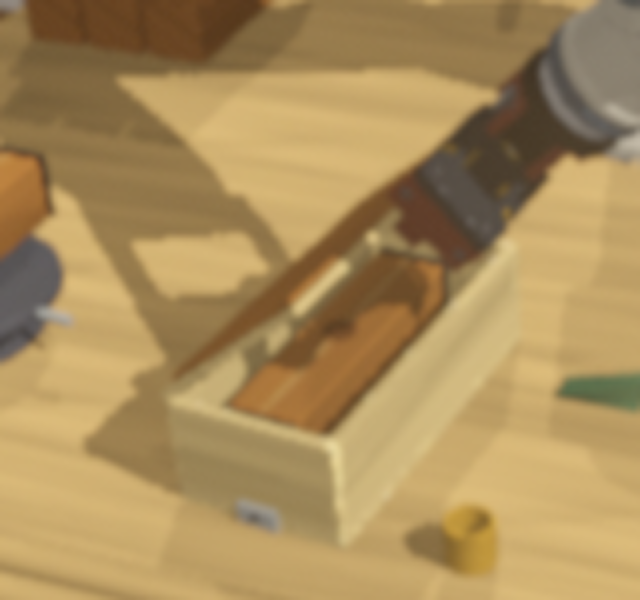

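```bash
cat >> h.py <<'E'
def Vl(a): return np.array([.152*np.cos(a)-.002,.085+.152*np.sin(a)-.0161])
E
python3 - <<'E'
from ang import *
import pickle
print(ang(276,wristinfo()))
f0=np.array(get_ft_force())
for a in [.6,.5,.4,.3,.2]:
    gv(*Vl(a),.028); print(a,hv(),get_time(),(np.array(get_ft_force())-f0).round(2))
pickle.dump(wristinfo(),open("w11.pkl","wb"))
save("wrist","w11");save("scene","s11");save("side","d11")
a=cv2.imread("pics/s11.png")[100:250,120:280]
cv2.imwrite("pics/s11c.png",cv2.resize(a,None,fx=4,fy=4,interpolation=cv2.INTER_CUBIC))
E
```

```text
[0.709]
0.6 [ 0.1234 -0.0002  0.1545] 16.55 [-0.7  -1.58 -1.29]
0.5 [1.315e-01 1.000e-04 1.416e-01] 17.2417 [ 0.22 -0.85 -0.36]
0.4 [1.380e-01 1.000e-04 1.279e-01] 17.9333 [ 1.06 -0.23  0.62]
0.3 [0.1432 0.     0.1137] 18.625 [1.26 0.58 0.37]
0.2 [1.47e-01 1.00e-04 9.89e-02] 19.3167 [ 2.43  1.4  -0.58]
```

View pics/w11.png

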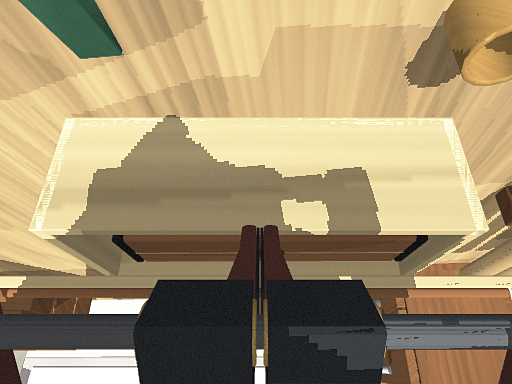

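View pics/s11c.png

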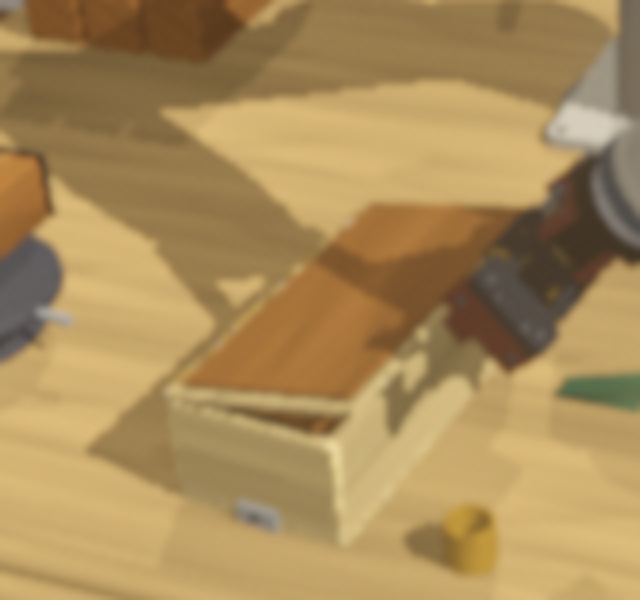

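View pics/d11.png

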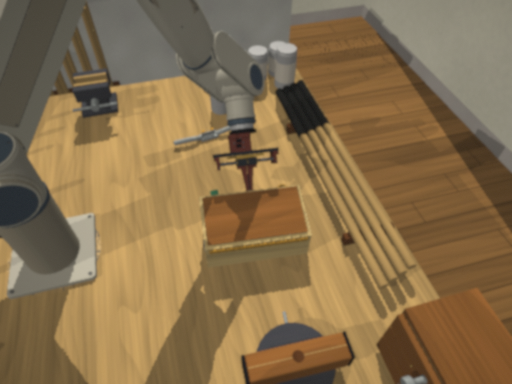

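```bash
python3 - <<'E'
from ang import *
import pickle
print(ang(276.5,pickle.load(open("w11.pkl","rb"))))
f0=np.array(get_ft_force())
for a in [.12,.06,0,-.05]:
    gv(*Vl(a),.015); print(a,hv(),get_time(),(np.array(get_ft_force())-f0).round(2))
save("wrist","w12");save("scene","s12")
a=cv2.imread("pics/s12.png")[100:250,120:280]
cv2.imwrite("pics/s12c.png",cv2.resize(a,None,fx=4,fy=4,interpolation=cv2.INTER_CUBIC))
E
```

```text
[0.206]
0.12 [0.1489 0.     0.087 ] 20.425 [-0.23  1.37 -0.93]
0.06 [1.497e-01 1.000e-04 7.790e-02] 21.1833 [ 1.    2.6  -0.06]
0 [1.501e-01 1.000e-04 6.880e-02] 21.9417 [ 1.05  2.32 -0.41]
-0.05 [ 0.1495 -0.0002  0.0613] 22.6 [-1.42 -1.26  1.37]
```

View pics/w12.png

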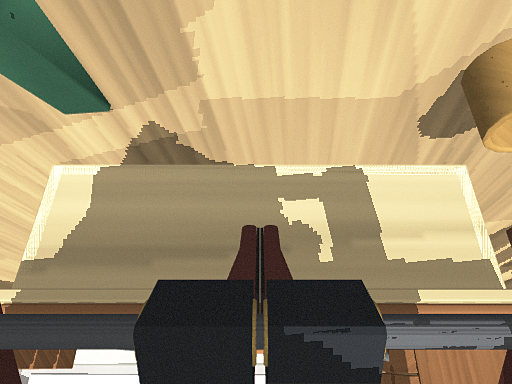

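View pics/s12c.png

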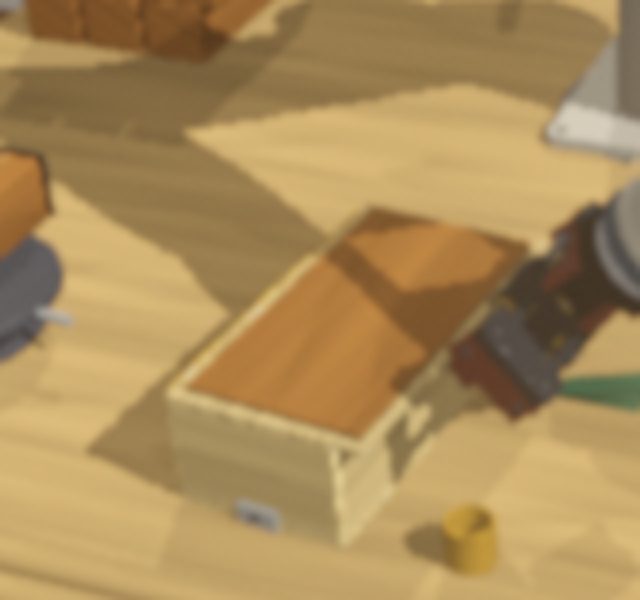

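```bash
python3 - <<'E'
from ang import *
gv(.149,.053,.03); print(hv()); gv(.21,.06,.1); gv(.23,.26,.2); wait(.5)
print(hv(),get_time(),get_ft_force())
save("wrist","w13");save("scene","s13");save("side","d13")
a=cv2.imread("pics/s13.png")[100:250,120:280]
cv2.imwrite("pics/s13c.png",cv2.resize(a,None,fx=4,fy=4,interpolation=cv2.INTER_CUBIC))
S=camera_info("scene"); print([proj(S,uz(.152,y,.085)).round(1).tolist() for y in(-.138,.138)])
E
```

```text
[ 0.1488 -0.0002  0.0527]
[0.2299 0.     0.2598] 25.55 [ 0.32429704 -0.27761775  0.39053511]
[[[255.3, 162.2]], [[209.7, 214.4]]]
```

View pics/w13.png

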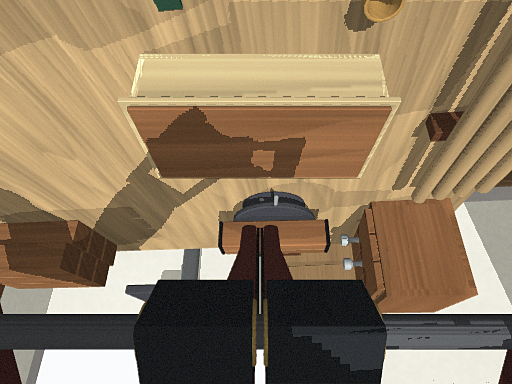

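View pics/s13c.png

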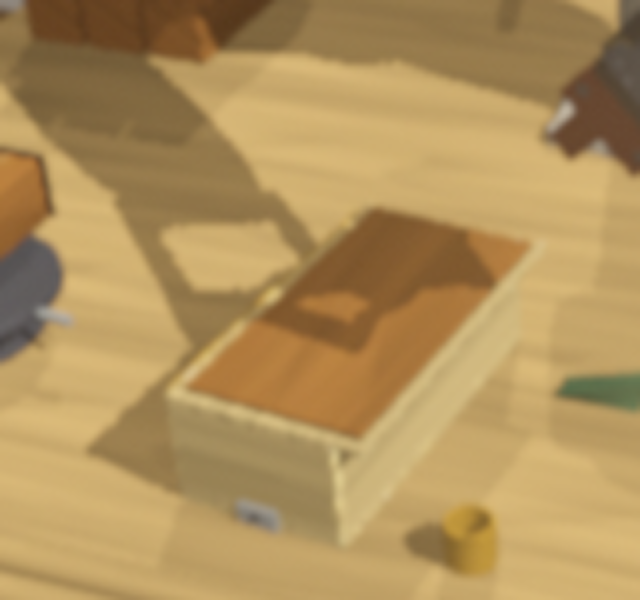

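View pics/d13.png

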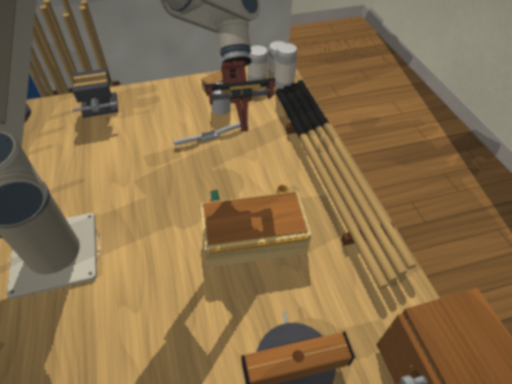

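```bash
python3 - <<'E'
from ang import *
w=wristinfo(); print(ang(97.5,w,-.1,.3),ang(100,w,-.1,.3))
job_done(); print(get_time())
E
```

```text
[0.003] [0.024]
the job is handed in; nothing more can be done
the job is handed in; nothing more can be done
```

The lid is shut and the job is handed in. No verdict was reported, so the outcome below rests on my own images and readings.

**What I did:**
- I hooked the closed fingers over the lip and pushed the lid slowly forward to about 1.40 rad.
- I lifted off and let the lid fall free, with pictures at about 1.29, 1.10 and 0.76 rad.
- I caught it from beneath on the outside of the fingers at about 0.71 rad and held it there for about 0.7 s.
- I lowered it over about 7 s, with the last part at about 15 mm/s, then moved the fingers down, out and up, clear of everything.

**Last checks (about 25.5 s in, limit 54 s):**
- **Lid:** it looks flat on the front wall and did not visibly shift when the fingers left. The wrist camera puts it at 0.003 to 0.024 rad, depending on which pixel row I take as the edge. That does not by itself prove it is below the 0.015 rad limit.
- **Other items:** in the pictures the ferrule, wedge, turntable head and spokeshave look unmoved. The tin was partly behind the gripper in the last views and the boxed head is under the lid, so I could not check either at the end.
- **Robot:** nothing is touching the gripper, and the force reading was at noise level.

**What disagreed:**
- **Fingertips:** all the pictures showed the real fingertips about 35 mm short of the stated TCP. A forward move that should have met the lid felt no contact, so I planned all contacts from the visible tips.
- **Force sensor:** its noise is about 1 N, so I confirmed the catch from the picture of the lid held still rather than from the force readings.

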